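# Set the portion stop of a filling depositor with its play taken up

## Robot

A 7-joint arm with a two-finger parallel gripper is mounted at the origin on the work surface. World frame = base frame: x ahead of the robot, y to its left, z up, the work surface at z = 0. Lengths are in mm, angles in degrees, forces in N, time in s.
With the tool pointing down it reaches from about 425 to 800 mm from the base axis. Payload 8.3 kg.
Tool frame: the origin (TCP) lies at the very end of the fingers, on their centre line; the grasp point (between the pads) lies 19 mm behind it; z points along the fingers, y is the direction in which the jaws open and shut (so a half turn about z gives the same grasp; the last joint's range is limited). The gripper opens to 85 mm and grips with 20 to 120 N. Pads are 22 mm wide; open, the fingers measure 114 mm over their backs; the gripper's body (76 mm by 85 mm) begins 54 mm behind the grasp point. The pads swing forward as they close: fully open they stand 13 mm farther back than shut.
Start: joints at [63.432, 21.967, 0.94, 78.501, -0.361, 79.538, -2.664], TCP at [243.881, -575.435, 231.279] pointing down, gripper open.
Joint ranges: [-169.22, 169.22], [-14.56, 117.87], [-87.37, 89.26], [10.42, 133.3], [-82.24, 262.24], [0.94, 117.77], [-172.7, 172.7]. Speed limits (degrees/s): [136.94, 136.94, 172.46, 172.46, 180, 180, 180].

## Interface

Orientations are given as [roll, pitch, yaw] about the fixed x, y, z axes, in that order (R = Rz(yaw) Ry(pitch) Rx(roll)).
In Python, from workcell import bot, viewer, job, monitor gives the robot as it stands. The module is installed in compiled form; this text tells all that it offers. Calls block until the motion is done:
- bot.move_pose(position, orientation): joint-space move of the TCP to a pose.
- bot.line_to(position, v=150, frame=None, until_force=None): straight line of the TCP; frame=None keeps the orientation; v is the mean speed in mm/s. With until_force (N) it stops when the force on the tool has changed by that much, and returns True; else False.
- bot.move_j(angles): joint-space move.
- bot.set_gripper(opening): opening from 0.0 (shut) to 1.0 (fully open); the grip force is fixed at half the most; returns when the fingers have stopped.
- bot.dwell(seconds).
- bot.inverse_kinematics(position, orientation): joint angles nearest the present ones, or None.
- viewer.get_image(name): name is "side" or "top"; returns a dict with "image" (384x512x3 uint8, red, green, blue), "camera_matrix" (3x3 intrinsics, pixels), "distortion" ([k1, k2, p1, p2, k3] as OpenCV has them; the pictures are not rectified), "extrinsics" (4x4, takes a point from world to camera coordinates). Camera axes: x right, y down, z forward; pixel columns grow to the right and rows downward; lengths in mm; the calibration is good to about 2 mm. A picture is of the moment at which its call begins. There is no depth.
A pose or a line that the arm cannot do raises bot.PlanningError and nothing moves.
- job.hand_in(): hands the job in, once; it reports no verdict.
Readings, each from a call of its own:
- monitor.current_time(): time.
- monitor.current_q(): joint angles.
- monitor.current_joint_vel(): joint speeds.
- monitor.current_joint_torque(): joint torques, N m.
- monitor.current_eef_pos(): TCP position.
- monitor.current_eef_rot(): TCP orientation.
- monitor.current_force(): force on the tool from outside, world axes, zero at the start.
- monitor.current_ft_torque(): the same for the moment, N m.
- monitor.current_finger_gap(): opening from 0.0 (shut) to 1.0 (fully open).
Only numpy, scipy, OpenCV 4.12 (cv2) and the standard library are available. Lean on these libraries where they do the work, as an engineer would, in place of code of your own. Each camera call takes 0.05 s, during which the arm holds its last target.

## Task

The filling depositor's portion stop is set too small: with the wooden-handled crank, wind the bronze stop back past the red set-mark by a good 5 mm or more, then bring it up again from that side so that the drive's play is out and its pointer stands at the mark (within 2 mm). Then draw the piston crosshead back by its red knob onto the stop's rubber buffer and press it there for a moment with about 12 N (never 20 N) to prove that the stop does not give, and let go with the crosshead resting on the stop and the pointer still at the mark. Move the stop only through the crank, never touching it yourself, and leave the other things on the table where they are.

Things in the scene. Friction and masses are not known exactly. Their poses are not given: they have to be found in the camera images.
- depositor: Stainless bench-top piston depositor, fixed to the table: base 200 (x) by 600 mm (y); lidded hopper 180 mm wide, 350 mm tall, over y = +250 mm of its frame. Origin on the table under the pump axis; z up, y along the pump towards hopper and nozzle, x across it to the side with the scale. Along y from the hopper to the rear: cylinder, crosshead, stop, green rack gearbox with the crank on top.
- crank: Aluminium crank wheel (116 mm over the rim, rim top 149 mm above the table) on a vertical axis; its x axis points from the axis to the handle. It can turn at least 4.0 rad clockwise from any start and has a friction brake: it stays where it is left, takes about 7 N at the handle to turn, and so holds the stop against a push of about 20 N. Nothing stands in the way of the handle's full circle.
- crank_axis (a point): Point on the crank's vertical axis, 181 mm above the table, level with the middle of its handle. Seen from above, clockwise backs the stop off (to the depositor's -y, larger portion), counter-clockwise drives it to +y. 1 rad of crank moves the rack 15 mm; between rack and stop there is 5 mm of play (0.33 rad of crank).
- crank_grip (a point): Centre of the crank's upright turned-wood handle, which spins freely on its pin: 21 mm diameter, 56 mm tall (150 to 206 mm above the table), 45 mm from the crank's axis. Grip from above.
- stop: Bronze stop block (118 mm across in x, 28 mm in y, 50 mm tall, centre 95 mm above the table) that slides along y on two guide rods with about 3 N of drag, driven by the rack through its 5 mm of play. Origin at its centre, axes as the depositor's. Do not touch.
- stop_pointer (a point): Tip of the stop's black pointer, over the scale; moves with the stop.
- set_mark (a point): White line on the red clip (12 mm wide) at the outer edge of the scale, just beyond the pointer's tip in x; axes as the depositor's. The pointer stands at the mark when its y in this frame is 0; positive y is too small a portion (as at the start, by 10 to 50 mm), negative y is past the mark.
- stop_buffer (a point): Centre of the front (+y) face of the stop's rubber buffer when not compressed (30 mm diameter, 95 mm above the table, 32 mm in front of the stop's centre); very stiff, about 12 N per mm.
- crosshead: Aluminium crosshead of the piston (118 mm across in x, 24 mm in y, 46 mm tall, centre 95 mm above the table), sliding along y on the same rods with about 4 N of drag. Origin at its centre, axes as the depositor's; it starts forward, near the cylinder, clear of the buffer.
- crosshead_face (a point): Centre of the rear (-y) face of the crosshead, which meets the buffer face.
- crosshead_knob (a point): Centre of the upright red knob on the crosshead: 26 mm diameter, 50 mm tall (141 to 191 mm above the table), over the crosshead's middle. Grip from above.
- paste_trough: Bystander: open stainless paste trough, 240 by 70 by 37 mm with a handle; beyond the machine.
- paste_spatula: Bystander: spatula, 250 mm, lying between robot and machine.
- oil_brush: Bystander: brush, 200 mm, lying between robot and machine.
- batter_jug: Bystander: steel jug, 100 mm wide, 130 mm tall; beyond the machine, behind the crank.
- spare_nozzle: Bystander: brass nozzle cone, 40 mm wide, 55 mm tall; right of the machine.
- nozzle_wrench: Bystander: wrench, 180 mm, lying to the robot's right.
- oil_can: Bystander: yellow oil can, 70 mm wide, 120 mm tall, left of the machine.

How it is judged:
By the outcome, as a careful person would: the job done as asked, in the order asked, and still so for the second after the job is handed in, with the robot touching nothing.
It also fails if it takes over 72 s, if anything falls off the work surface, if the arm or the gripper's body presses on something with over 40 N, if the wrist force passes 120 N, or if a joint passes its speed limit or range.

## Working session

There is one attempt and no reset: what is moved stays moved. The work goes in short steps, each a Python script; the robot and the scene stay as the last script left them, time stands still between calls to the robot, and variables do not carry over. Pictures are saved under pics/ and viewed, and the job is handed in when it is done.

```bash
mkdir -p pics; python3 - <<'E'
from workcell import bot, viewer, job, monitor
import cv2,numpy as np
for n in("side","top"):
    d=viewer.get_image(n); cv2.imwrite(f"pics/{n}0.png",d["image"][:,:,::-1])
    print(n,d["camera_matrix"].tolist(),d["distortion"],np.round(d["extrinsics"],4).tolist())
print(monitor.current_time(),monitor.current_eef_pos(),monitor.current_eef_rot(),monitor.current_force())
E
```

```text
side [[375.6761747474849, 0.0, 262.83127669960857], [0.0, 375.6761747474849, 191.7640346336623], [0.0, 0.0, 1.0]] [-0.12564264  0.          0.          0.          0.        ] [[0.8931, -0.4498, 0.0107, -477.0689], [-0.2668, -0.5485, -0.7924, 261.4575], [0.3623, 0.7049, -0.6099, 1012.6394], [0.0, 0.0, 0.0, 1.0]]
top [[347.43809149815525, 0.0, 253.86982341693954], [0.0, 347.43809149815525, 190.50256863998823], [0.0, 0.0, 1.0]] [-0.04931891  0.          0.          0.          0.        ] [[0.0039, -0.9999, -0.0132, 1.7013], [-0.9948, -0.0026, -0.1015, 544.9484], [0.1014, 0.0135, -0.9948, 1118.056], [0.0, 0.0, 0.0, 1.0]]
0.1 [ 243.72561273 -575.03972001  230.39983654] [-1.79900866e+02 -2.19434203e-04  2.29691401e+01] [-0.32603469  0.60133268 -0.53177206]
```

View pics/side0.png

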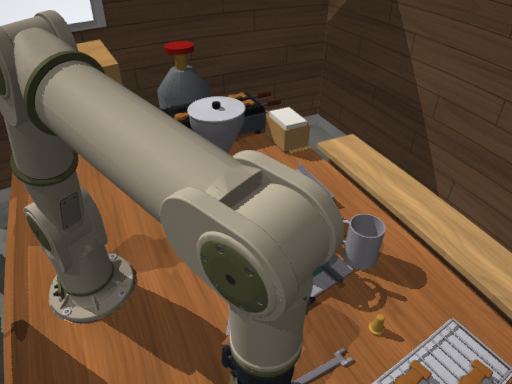

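View pics/top0.png

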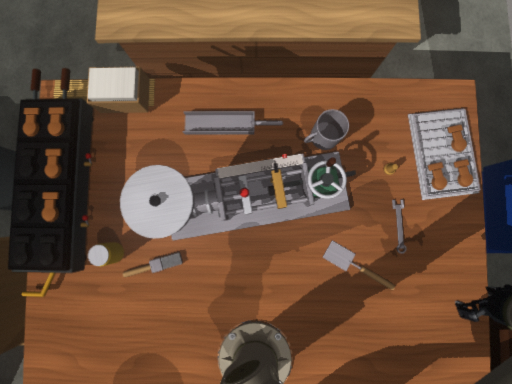

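```bash
python3 - <<'E'
import cv2
im=cv2.imread("pics/top0.png"); c=im[140:300,150:370]; cv2.imwrite("pics/top0z.png",cv2.resize(c,None,fx=3.6,fy=3.6,interpolation=cv2.INTER_CUBIC))
im=cv2.imread("pics/side0.png"); c=im[120:300,170:400]; cv2.imwrite("pics/side0z.png",cv2.resize(c,None,fx=3.3,fy=3.3,interpolation=cv2.INTER_CUBIC))
E
```

```text
(no output)
```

View pics/top0z.png

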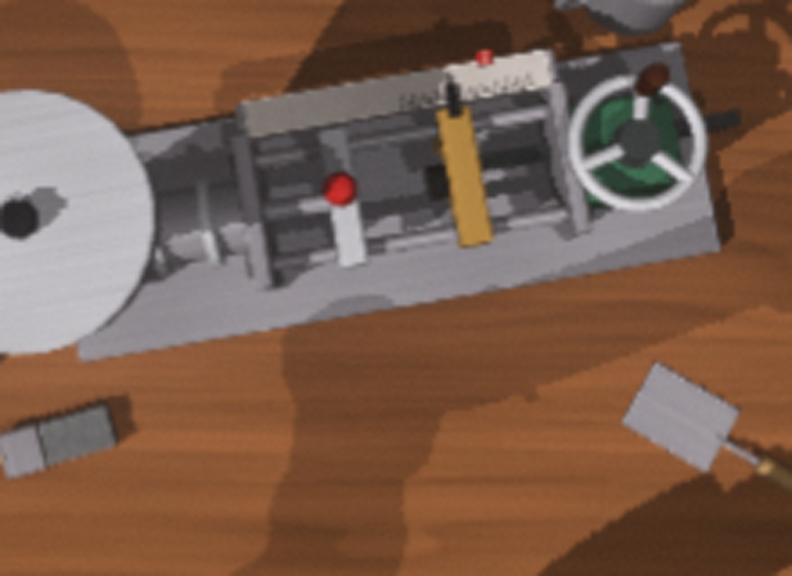

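```bash
cat > h.py <<'E'
import cv2,numpy as np
def cast(d,uv,z):
    uv=np.asarray(uv,float).reshape(-1,1,2)
    n=cv2.undistortPoints(uv,d["camera_matrix"],np.asarray(d["distortion"],float)).reshape(-1,2)
    E=np.asarray(d["extrinsics"]);R,t=E[:3,:3],E[:3,3]
    c=-R.T@t; r=np.c_[n,np.ones(len(n))]@R
    return c+r*((z-c[2])/r[:,2])[:,None]
def cam(d):
    E=np.asarray(d["extrinsics"]);return -E[:3,:3].T@E[:3,3]
def biggest(m):
    n,l,s,c=cv2.connectedComponentsWithStats(m.astype(np.uint8))
    k=1+np.argmax(s[1:,4]);return l==k,c[k],s[k]
E
python3 - <<'E'
from workcell import viewer
from h import *
for n in("side","top"): d=viewer.get_image(n);print(n,cam(d))
im=d["image"];hsv=cv2.cvtColor(im,cv2.COLOR_RGB2HSV)
roi=np.zeros(im.shape[:2],bool);roi[145:235,180:360]=1
H,S,V=[hsv[...,i].astype(int) for i in range(3)]
red=roi&((H<6)|(H>174))&(S>170)&(V>100)
n,l,s,c=cv2.connectedComponentsWithStats(red.astype(np.uint8))
print("red",[(s[i].tolist(),c[i].round(2).tolist()) for i in range(1,n) if s[i,4]>4])
br=roi&(H>14)&(H<26)&(S>110)&(V>90); br[:,:265]=0;br[:,295:]=0
m,c,s=biggest(br);print("bronze",c,s)
ys,xs=np.nonzero(m);rect=cv2.minAreaRect(np.c_[xs,ys].astype(np.float32));print(rect)
b=cv2.boxPoints(rect);w=cast(d,b,120);print(w.round(1))
print("edge lens",np.linalg.norm(np.diff(np.r_[w,w[:1]],axis=0),axis=1), "ctr",w.mean(0))
rim=roi&(S<40)&(V>150);rim[:,:300]=0
n,l,s,c=cv2.connectedComponentsWithStats(rim.astype(np.uint8))
m,c,s=biggest(rim);print("rim",c,s)
cn,_=cv2.findContours(m.astype(np.uint8),cv2.RETR_EXTERNAL,cv2.CHAIN_APPROX_NONE)
cn=max(cn,key=cv2.contourArea);w=cast(d,cn.reshape(-1,2),149)
(cx,cy),r=cv2.minEnclosingCircle(w[:,:2].astype(np.float32));print("crank",cx,cy,r)
for uv in [(331,161),(320,180)]:print(uv,im[uv[1],uv[0]],hsv[uv[1],uv[0]])
E
```

```text
side [ 128.95875408 -784.90942581  829.86755663]
top [ 428.71144222  -11.99571354 1167.51160876]
red [([241, 189, 7, 8, 45], [244.13, 192.29])]
bronze [278.5989011  188.63736264] [271 169  16  40 364]
((278.4807434082031, 188.40383911132812), (38.6348762512207, 10.198038101196289), 78.69007110595703)
[[597.1 -45.8 120. ]
 [603.3 -76.3 120. ]
 [487.8 -98.7 120. ]
 [481.7 -68.5 120. ]]
edge lens [ 31.11954593 117.66069619  30.76869553 117.60959783] ctr [542.44496236 -72.30408919 120.        ]
rim [326.38211382 182.83468835] [308 162  38  39 369]
crank 561.80224609375 -213.3394775390625 59.510562896728516
(331, 161) [71 40 28] [  8 154  71]
(320, 180) [106 105 107] [135   5 107]
```

```bash
python3 - <<'E'
import cv2
im=cv2.imread("pics/top0.png"); c=im[148:208,258:352]; cv2.imwrite("pics/top0zz.png",cv2.resize(c,None,fx=8,fy=8,interpolation=cv2.INTER_NEAREST))
E
```

```text
(no output)
```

View pics/top0zz.png

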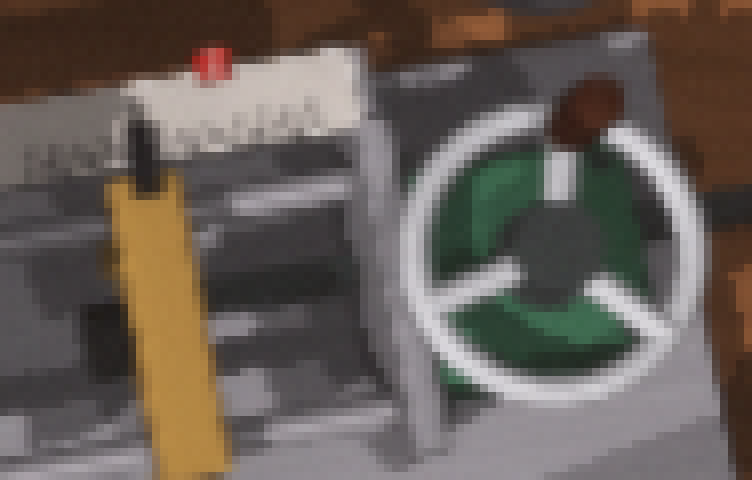

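```bash
python3 - <<'E'
from workcell import viewer
from h import *
d=viewer.get_image("top")
im=d["image"];hsv=cv2.cvtColor(im,cv2.COLOR_RGB2HSV)
H,S,V=[hsv[...,i].astype(int) for i in range(3)]
roi=np.zeros(im.shape[:2],bool);roi[155:170,323:340]=1
m,c,s=biggest(roi&((H<12)|(H>174))&(S>110)&(V<110));print("handle",c,s)
ax=np.array([561.8,-213.3])
for z in(170,180,190):
    w=cast(d,c,z)[0];v=w[:2]-ax;print(z,w.round(1),np.linalg.norm(v),np.degrees(np.arctan2(v[1],v[0])))
k=cast(d,[244.13,192.29],[178])[0];print("knob",k)
# base front edge
L=cast(d,[[150+80/3.6-.5,140+358/3.6-.5],[150+718/3.6-.5,140+250/3.6-.5]],12);print(L,L[0]-L[1],np.linalg.norm(L[0]-L[1]));v=L[0]-L[1];print("yaw",np.degrees(np.arctan2(-v[0],v[1])))
hp=cast(d,[150+20/3.6,140+220/3.6],350);print("hopper",hp)
v=k[:2]-ax;print("knob-crank yaw",np.degrees(np.arctan2(-v[0],v[1])),np.linalg.norm(v))
# green-ish gear, red clip (pixel 284.5,156)
r=np.zeros(im.shape[:2],bool);r[152:160,280:290]=1
R,G,B=[im[...,i].astype(int) for i in range(3)]
wt=np.where(r,np.clip(R-np.maximum(G,B)-55,0,None),0);ys,xs=np.nonzero(wt);print(np.c_[xs,ys,wt[ys,xs],R[ys,xs],G[ys,xs]].tolist())
print("clip",(xs*wt[ys,xs]).sum()/wt.sum(),(ys*wt[ys,xs]).sum()/wt.sum())
print(V[158:178,268:284])
E
```

```text
handle [331.         161.54166667] [327 158   9   8  48]
170 [ 615.7 -222.6  170. ] 54.73954630069376 -9.822920599064714
180 [ 613.9 -220.5  180. ] 52.5613538162332 -7.9030944693933
190 [ 612.  -218.4  190. ] 50.447229776029985 -5.8198502079809735
knob [524.40175479  29.29353495 178.        ]
[[ 384.23456797  275.71659755   12.        ]
 [ 485.69840987 -312.81873574   12.        ]] [-101.4638419   588.53533329    0.        ] 597.2175062254565
yaw 9.781672689499604
hopper [[486.13576495 232.65562861 350.        ]]
knob-crank yaw 8.763733690258896 245.45926738516363
[[282, 154, 3, 95, 37], [283, 154, 28, 146, 63], [284, 154, 35, 181, 91], [285, 154, 59, 188, 74], [286, 154, 30, 128, 43], [282, 155, 54, 148, 39], [283, 155, 75, 181, 51], [284, 155, 46, 191, 90], [285, 155, 56, 184, 73], [286, 155, 27, 129, 47], [282, 156, 33, 149, 61], [283, 156, 71, 181, 55], [284, 156, 26, 192, 111], [285, 156, 44, 187, 88], [286, 156, 20, 146, 71], [283, 157, 43, 177, 79], [284, 157, 21, 185, 109], [285, 157, 34, 189, 100], [286, 157, 17, 165, 93]]
clip 283.9778393351801 155.3725761772853
[[ 88  87  
[... 629 characters left out ...]
  78 125 133 148 123  96  91]
 [ 91  77 101 126 159 134  73  41  38  51  69  76  80  74  79  84]
 [113  98  85  83  86  80  57  41  42  55  80 106  96  84  84  85]
 [ 68  66  66  82 100 122  87  46  39  55  93 138 113  84  84  84]
 [ 59  58  70 124 162 167 116  55  42  58 101 150 125  85  76  69]
 [ 61  60  69 122 164 174 134  86  92 107 147 166 128  81  69  71]
 [ 60  61  64 106 160 176 174 169 167 166 171 169 138  96  83  84]
 [ 59  62  60  82 150 178 178 175 174 175 174 172 151 124 105  99]
 [ 76  78  78  83 153 183 179 176 176 176 174 172 162 119  85  83]
 [ 99 101 100  91 149 180 180 176 177 174 176 175 171 125  84  87]
 [ 88  82  79  77 133 169 180 178 175 177 176 176 172 134 122 131]]
```

```bash
python3 - <<'E'
from workcell import viewer
from h import *
from scipy.optimize import least_squares
d=viewer.get_image("top")
im=d["image"];hsv=cv2.cvtColor(im,cv2.COLOR_RGB2HSV)
H,S,V=[hsv[...,i].astype(int) for i in range(3)]
roi=np.zeros(im.shape[:2],bool);roi[155:202,306:350]=1
rim=roi&(S<25)&(V>150);m,c,s=biggest(rim);print(c,s)
ys,xs=np.nonzero(m);w=cast(d,np.c_[xs,ys],149)[:,:2]
c0=np.array([566,-213.])
r=np.linalg.norm(w-c0,axis=1);w=w[(r>45)]
f=lambda p:np.linalg.norm(w-p[:2],axis=1)-p[2]
o=least_squares(f,[566,-213,52],loss="soft_l1");print(o.x,np.std(f(o.x)),len(w))
ax=o.x[:2]
for z in(175,180,185):
    h=cast(d,[331,161.4],z)[0];v=h[:2]-ax;print(z,h.round(1),np.linalg.norm(v),np.degrees(np.arctan2(v[1],v[0])))
O=np.array([533.5,-1.7]);y=np.radians(9.75);X=np.array([np.cos(y),np.sin(y)]);Y=np.array([-X[1],X[0]])
for n,p in(("ax",ax),("knob",[524.4,29.3]),("stop",[542.4,-72.3])):
    q=np.array(p)-O;print(n,q@X,q@Y)
E
```

```text
[326.37057221 182.70572207] [308 162  38  38 367]
[ 565.83572868 -212.70142681   52.09093299] 2.842195034317755 312
175 [ 615.2 -221.6  175. ] 50.173975235090914 -10.205757773726765
180 [ 614.3 -220.5  180. ] 49.0699587899971 -9.186703771203744
185 [ 613.3 -219.5  185. ] 47.98217634039823 -8.121094702942809
ax -3.8643136122713333 -213.42977426930776
knob -3.718725518108767 32.09331831582654
stop -3.184626046124265 -71.08746835375659
```

```bash
python3 - <<'E'
from workcell import bot, viewer, monitor
from h import *
bot.move_pose([420,-60,400],[180,0,9.75])
print(monitor.current_time(),monitor.current_eef_pos())
d=viewer.get_image("side");cv2.imwrite("pics/side1.png",d["image"][:,:,::-1])
c=d["image"][150:330,200:400,::-1];cv2.imwrite("pics/side1z.png",cv2.resize(c,None,fx=4,fy=4*.8,interpolation=cv2.INTER_CUBIC))
cv2.imwrite("pics/top1.png",viewer.get_image("top")["image"][:,:,::-1])
E
```

```text
2.35 [420.01029929 -61.04317521 399.63465335]
```

View pics/side1.png

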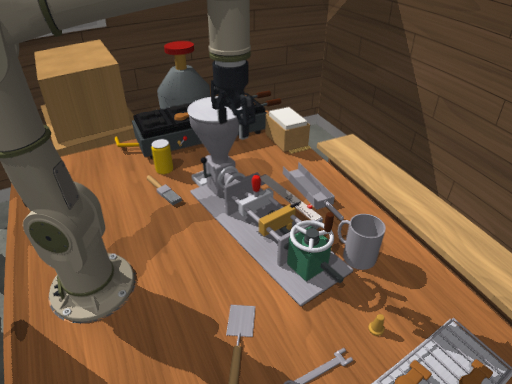

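View pics/side1z.png

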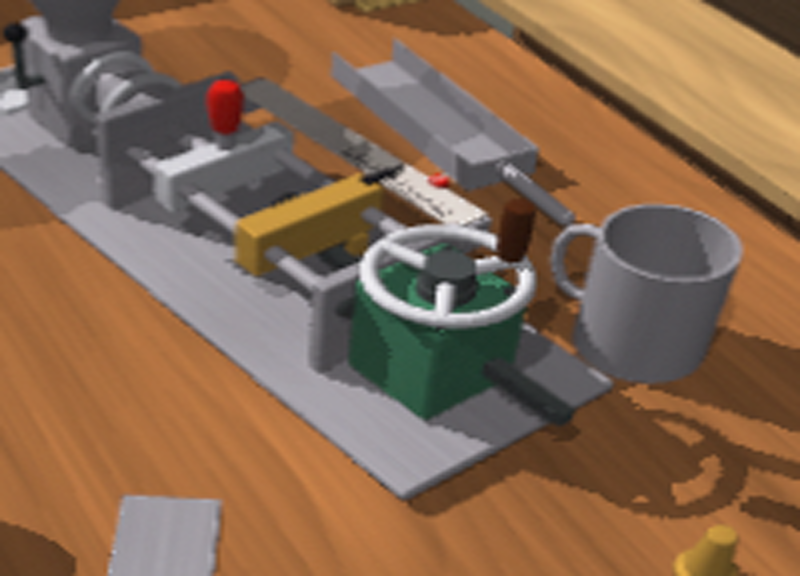

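```bash
cat >> h.py <<'E'
def tri(d1,u1,d2,u2):
    c1,c2=cam(d1),cam(d2);r1=cast(d1,u1,0)[0]-c1;r2=cast(d2,u2,0)[0]-c2
    r1/=np.linalg.norm(r1);r2/=np.linalg.norm(r2)
    s=np.linalg.lstsq(np.c_[r1,-r2],c2-c1,rcond=None)[0]
    p,q=c1+s[0]*r1,c2+s[1]*r2;return (p+q)/2,np.linalg.norm(p-q)
E
python3 - <<'E'
from workcell import viewer
from h import *
ds=viewer.get_image("side");dt=viewer.get_image("top")
hs=cv2.cvtColor(ds["image"],cv2.COLOR_RGB2HSV).astype(int);H,S,V=[hs[...,i] for i in range(3)]
roi=np.zeros(H.shape,bool);roi[208:235,322:337]=1
m,c,s=biggest(roi&((H<12)|(H>174))&(S>110)&(V<120));print("handle side",c,s)
roi[:]=0;roi[170:195,245:265]=1
m,k,s=biggest(roi&((H<6)|(H>174))&(S>170)&(V>100));print("knob side",k,s)
print(tri(dt,[331,161.4],ds,c),tri(dt,[244.1,192.3],ds,k))
print("side handle on z178",cast(ds,c,178),"knob 167",cast(ds,k,167))
# rim top ellipse in side
roi[:]=0;roi[215:256,285:336]=1
m,cc,s=biggest(roi&(S<30)&(V>150));print("rim side bbox",s)
print("rim ctr",cast(ds,[[s[0]+s[2]/2-.5,s[1]+s[3]/2-.5]],145))
E
```

```text
handle side [328.47014925 221.17164179] [324 212  10  20 134]
knob side [255.3  181.84] [252 175   8  16 100]
(array([ 613.23791378, -219.99206755,  179.7847002 ]), np.float64(2.376259939409449)) (array([523.81370413,  30.24807597, 170.17906888]), np.float64(2.8371556767848927))
side handle on z178 [[ 613.3170331  -218.17880775  178.        ]] knob 167 [[524.34313756  34.59671842 167.        ]]
rim side bbox [285 215  48  36 464]
rim ctr [[ 564.83163548 -203.01520073  145.        ]]
```

```bash
python3 - <<'E'
from workcell import bot, viewer, monitor
from h import *
o=[180,0,9.75]
bot.set_gripper(0.6)
bot.move_pose([612.3,-219.3,290],o)
f0=monitor.current_force();print(monitor.current_time(),f0)
print(bot.line_to([612.3,-219.3,164],v=120,until_force=15),monitor.current_eef_pos(),monitor.current_force()-f0)
cv2.imwrite("pics/side2.png",cv2.resize(viewer.get_image("side")["image"][150:330,200:400,::-1],None,fx=4,fy=3.2,interpolation=cv2.INTER_CUBIC))
E
```

```text
4.0417 [-0.00545587  0.0431458   0.65908643]
False [ 612.85181182 -219.35820169  165.06774044] [-0.80640616  1.04790669 -0.62693818]
```

View pics/side2.png

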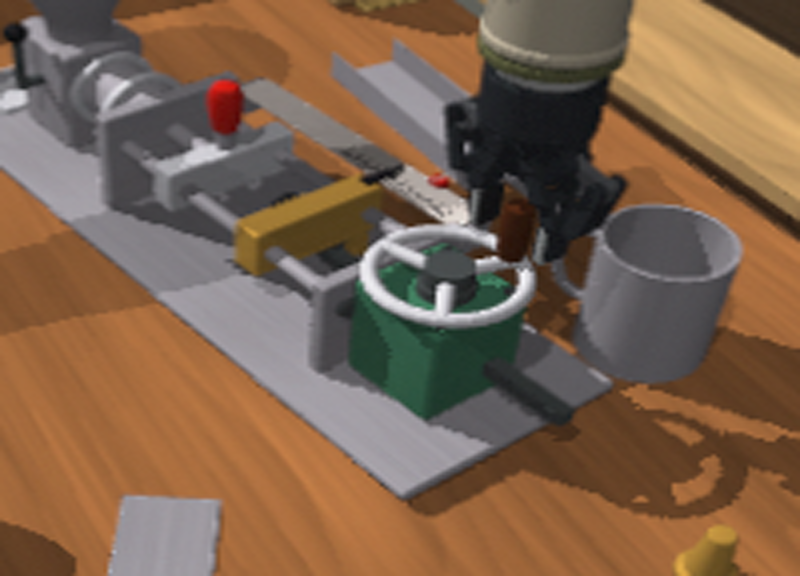

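The handle (zoomed ~516,230) stands between the open fingers, and the fingers are clear of the jug. Next I close and turn a little while watching the force.

```bash
cat > crank.py <<'E'
import numpy as np
AX=np.array([567.6,-213.0]);Z=164
def arc(bot,monitor,f0,a0,a1,step=.15,R=45,v=60,ax=AX,quiet=False):
    n=max(1,int(np.ceil(abs(a1-a0)/step)))
    for a in np.linspace(a0,a1,n+1)[1:]:
        p=ax+R*np.array([np.cos(a),np.sin(a)])
        bot.line_to([p[0],p[1],Z],v=v)
        e=monitor.current_eef_pos();f=monitor.current_force()-f0
        u=np.array([np.cos(a),np.sin(a)])
        if not quiet:print(round(float(monitor.current_time()),1),"a",round(a,3),"err",(e[:2]-p).round(2),"Frad",round(f[:2]@u,1),"Ftan_ccw",round(f[:2]@[-u[1],u[0]],1),"Fz",round(f[2],1))
        if np.linalg.norm(f)>50: print("STOP force");break
    return a
E
python3 - <<'E'
from workcell import bot, viewer, monitor
from crank import *
f0=monitor.current_force()
bot.set_gripper(0.0)
print(monitor.current_finger_gap(),monitor.current_eef_pos(),monitor.current_force()-f0,monitor.current_time())
a0=np.arctan2(-219.3+213,44.7)
arc(bot,monitor,f0,a0,a0-.6)
E
```

```text
0.23238961698241628 [ 612.47973803 -219.09172729  164.74659594] [-2.43274112  1.64765969  5.4698462 ] 5.675
5.9 a -0.29 err [0.77 1.52] Frad -1.8 Ftan_ccw 4.5 Fz 4.8
6.2 a -0.44 err [1.24 1.75] Frad -0.3 Ftan_ccw 4.5 Fz 4.5
6.5 a -0.59 err [1.52 1.53] Frad -0.1 Ftan_ccw 5.2 Fz 3.7
6.7 a -0.74 err [1.71 1.19] Frad 0.1 Ftan_ccw 4.8 Fz 2.0
```

```bash
python3 - <<'E'
from workcell import bot, viewer, monitor
from crank import *
import cv2
f0=np.array([0,0,0.6])
a0=np.arctan2(-6.3,44.7)
arc(bot,monitor,f0,a0-.6,a0-2.3,step=.2,v=60)
bot.dwell(.2);e=monitor.current_eef_pos();print(e, np.linalg.norm(e[:2]-AX),np.arctan2(*(e[:2]-AX)[::-1]))
for n,(r0,r1,c0,c1) in {"top":(148,208,258,352),"side":(150,330,200,400)}.items():
    im=viewer.get_image(n)["image"][...,::-1];cv2.imwrite(f"pics/{n}3f.png",im)
    k=800//(c1-c0);cv2.imwrite(f"pics/{n}3.png",cv2.resize(im[r0:r1,c0:c1],None,fx=k,fy=k*(1 if n=="top" else .8),interpolation=cv2.INTER_NEAREST))
E
```

```text
7.0 a -0.929 err [1.66 0.57] Frad 2.1 Ftan_ccw 4.8 Fz 1.7
7.3 a -1.118 err [1.57 0.11] Frad 2.0 Ftan_ccw 4.4 Fz 1.6
7.6 a -1.307 err [ 1.4  -0.29] Frad 0.5 Ftan_ccw 4.9 Fz 2.0
7.9 a -1.496 err [ 1.16 -0.55] Frad 2.3 Ftan_ccw 4.4 Fz 2.0
8.2 a -1.684 err [ 0.9  -0.74] Frad 1.2 Ftan_ccw 4.8 Fz 2.7
8.5 a -1.873 err [ 0.65 -0.83] Frad 0.2 Ftan_ccw 4.3 Fz 3.4
8.8 a -2.062 err [ 0.45 -0.83] Frad 0.4 Ftan_ccw 4.4 Fz 4.9
9.1 a -2.251 err [ 0.29 -0.78] Frad 0.6 Ftan_ccw 4.8 Fz 5.9
9.3 a -2.44 err [ 0.18 -0.77] Frad 1.5 Ftan_ccw 3.4 Fz 6.3
[ 533.42805604 -242.76805537  164.62621061] 45.319519796450706 -2.4249612190745022
```

View pics/top3.png

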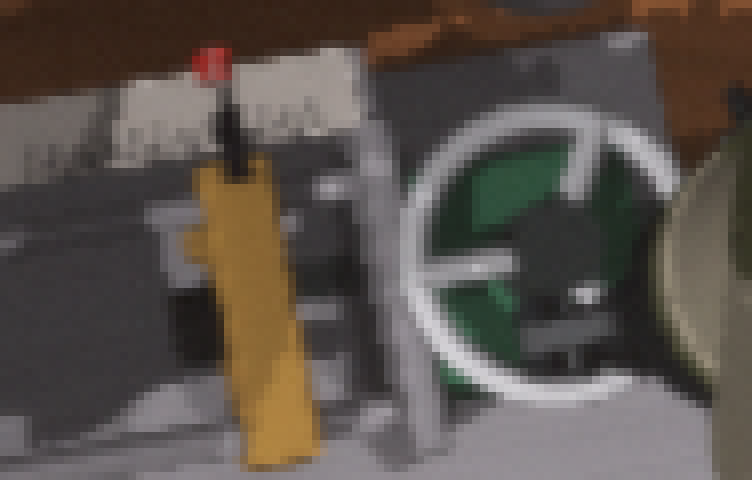

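View pics/side3.png

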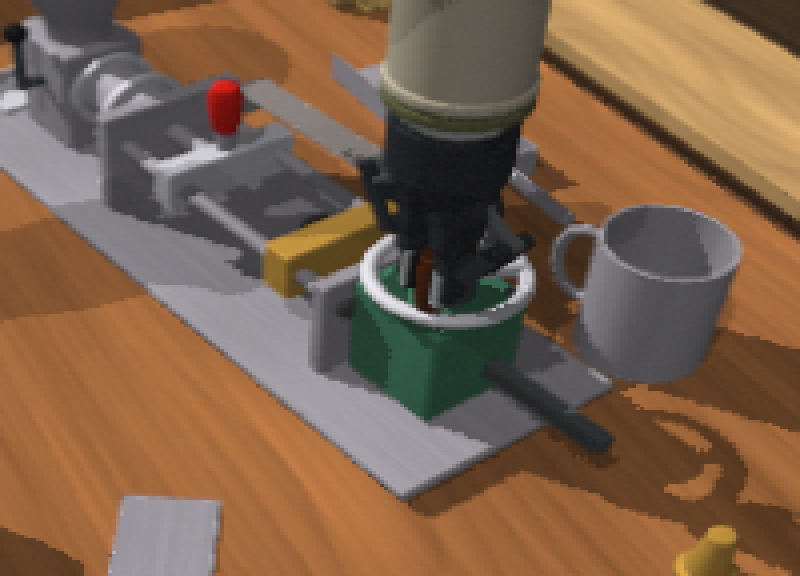

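```bash
python3 - <<'E'
from workcell import bot, viewer, monitor
from crank import *
from h import *
f0=np.array([0,0,0.6])
dt=viewer.get_image("top");ds=viewer.get_image("side")
print(tri(dt,[284,155.4],ds,[200+440/4-.4,150+181/3.2-.4]))
a0=np.arctan2(-6.3,44.7)
np.save("t3.npy",dt["image"])
arc(bot,monitor,f0,a0-2.3,a0-2.7,step=.2,v=60)
bot.dwell(.2);e=monitor.current_eef_pos();print(e, np.linalg.norm(e[:2]-AX),np.arctan2(*(e[:2]-AX)[::-1]))
d=viewer.get_image("top");cv2.imwrite("pics/top4f.png",d["image"][...,::-1])
im=d["image"][...,::-1]
cv2.imwrite("pics/top4.png",cv2.resize(im[148:180,258:318],None,fx=13,fy=13,interpolation=cv2.INTER_NEAREST))
print(d["image"][152:172,280:296].max(2))
E
```

```text
(array([643.06708499, -89.30452585, 121.64800592]), np.float64(0.846542165338102))
10.0 a -2.573 err [ 0.26 -0.89] Frad 0.2 Ftan_ccw 4.0 Fz 6.2
10.2 a -2.707 err [ 0.23 -0.97] Frad -1.4 Ftan_ccw 3.8 Fz 6.0
10.5 a -2.84 err [ 0.21 -1.06] Frad -1.0 Ftan_ccw 4.2 Fz 6.1
[ 524.83229498 -227.40399553  164.64192638] 45.12816946632787 -2.8167288686986423
[[ 54  54  54  55  56  54  54  54  54  55  54  55  55  55  56  54]
 [ 55  55  56  65  72  75  62  55  55  54  54  54  54  54  52  56]
 [ 54  57  83 119 149 158 108  59  52  55  55  60  62  70  69  69]
 [ 55  65 126 148 152 148 101  69  69  72  83 101 121 149 151 149]
 [ 65  79 127 149 152 147 110 132 148 146 148 153 156 160 157 156]
 [120 147 155 149 148 153 127 134 152 157 156 159 157 158 156 158]
 [148 152 141 126 130 146 132 109 137 155 158 159 158 159 158 159]
 [153 151 150 148 151 152 146 102 126 155 157 157 159 159 159 159]
 [151 152 152 153 154 154 146  95  85 130 150 157 158 158 157 156]
 [153 153 154 152 153 153 119  67  46  68 110 146 155 140 148 152]
 [153 153 153 149 153 150 107  49  32  49  98 141 151 125 139 138]
 [150 152 148 139 142 148 111  56  30  34  68 128 125 120 139 135]
 [125 131 132 137 118 114  97  56  32  30  56 124 133 138 118 103]
 [122 119 119 138 120 117  99  56  32  28  50 103 106 101  89  67]
 [136 114  95 129 147 152 122  63  34  29  42  65  72  64  61  58]
 [118  97  77  74  73  82  75  55  38  34  52  91 111  84  60  61]
 [ 66  62  60  62  81 110 121  95  54  31  38  71 114  95  62  58]
 [ 59  60  57  67 120 141 136 104  59  37  41  72 111  97  65  56]
 [ 56  56  55  62 104 137 142 120  90  81  96 117 129 103  70  61]
 [ 57  58  56  61 100 144 148 138 134 130 132 134 134 119  81  61]]
```

View pics/top4.png

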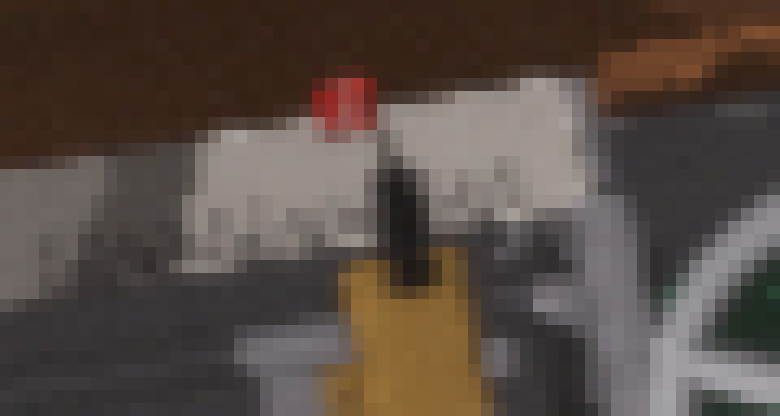

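```bash
cat > meas.py <<'E'
from h import *
YAW=np.radians(9.75);X=np.array([np.cos(YAW),np.sin(YAW)]);Y=np.array([-X[1],X[0]])
def offset(im,d,zp=120,zc=121,rows=(161,167),verbose=True):
    R,G,B=[im[...,i].astype(float) for i in range(3)];V=im.max(2).astype(float)
    w=np.clip(R-np.maximum(G,B)-25,0,None);w[:152]=0;w[159:]=0;w[:,:279]=0;w[:,290:]=0
    # clip column: midpoint of subpixel left/right edges of red+white strip rows 154..156
    redn=np.clip((R-G-15)/60,0,1);ys,xs=np.nonzero((redn>0)&(w>0))
    cl=np.array([(redn[ys,xs]*xs).sum(),(redn[ys,xs]*ys).sum()])/redn[ys,xs].sum()
    c=cast(d,cl,zc)[0,:2]@Y
    out=[]
    for r in range(*rows):
        row=V[r,268:300];k=np.argmin(row);b=np.clip(110-row,0,None)
        b[:max(0,k-3)]=0;b[k+4:]=0
        col=268+(b*np.arange(len(b))).sum()/b.sum()
        out.append(cast(d,[col,r],zp)[0,:2]@Y-c)
    if verbose:print("clip",cl.round(2),"offs",np.round(out,1),"med",round(float(np.median(out)),2))
    return float(np.median(out))
E
python3 - <<'E'
from workcell import bot, viewer, monitor
from crank import *
from meas import *
f0=np.array([0,0,0.6])
a0=np.arctan2(-6.3,44.7)
arc(bot,monitor,f0,a0-2.7,a0-2.85,step=.2,v=60)
bot.dwell(.2);e=monitor.current_eef_pos();print(e, np.linalg.norm(e[:2]-AX),np.arctan2(*(e[:2]-AX)[::-1]),monitor.current_time())
d=viewer.get_image("top");cv2.imwrite("pics/top5f.png",d["image"][...,::-1])
for f,rw in(("top0",(163,169)),("top1",(163,169)),("top3f",(161,167)),("top4f",(161,167)),("top5f",(161,167))):
    print(f);offset(cv2.imread(f"pics/{f}.png")[...,::-1],d,rows=rw)
E
```

```text
11.0 a -2.99 err [ 0.16 -1.17] Frad -1.0 Ftan_ccw 3.4 Fz 6.8
[ 523.3094625  -220.91639301  164.66434509] 44.99245482067355 -2.9647225768531555 11.2
top0
clip [284.03 155.38] offs [31.9 31.5 31.7 31.6 32.4 30.9] med 31.67
top1
clip [284.03 155.38] offs [31.8 31.4 31.7 31.7 32.4 29.9] med 31.71
top3f
clip [284.01 155.39] offs [-3.6 -2.5 -1.7 -2.5 -3.  -5. ] med -2.79
top4f
clip [284.   155.39] offs [ -9.1  -8.8  -9.3  -8.6  -8.6 -10.2] med -8.94
top5f
clip [284.03 155.37] offs [-11.4 -10.9 -10.4 -11.1 -11.3 -11.1] med -11.1
```

```bash
python3 - <<'E'
from workcell import bot, viewer, monitor
from crank import *
from meas import *
f0=np.array([0,0,0.6])
a0=np.arctan2(-6.3,44.7)
arc(bot,monitor,f0,a0-2.85,-1.92,step=.2,v=60)
bot.dwell(.2);e=monitor.current_eef_pos();print(e, np.linalg.norm(e[:2]-AX),np.arctan2(*(e[:2]-AX)[::-1]),monitor.current_time())
d=viewer.get_image("top");cv2.imwrite("pics/top6f.png",d["image"][...,::-1])
offset(d["image"],d,rows=(161,168))
cv2.imwrite("pics/top6.png",cv2.resize(d["image"][148:180,258:318,::-1],None,fx=13,fy=13,interpolation=cv2.INTER_NEAREST))
im=viewer.get_image("side")["image"][...,::-1];cv2.imwrite("pics/side6f.png",im)
E
```

```text
11.5 a -2.812 err [-0.26  0.58] Frad 1.8 Ftan_ccw -2.3 Fz 9.5
11.8 a -2.633 err [-0.49  0.55] Frad 1.9 Ftan_ccw -3.0 Fz 10.5
12.1 a -2.455 err [-0.71  0.46] Frad 2.9 Ftan_ccw -3.3 Fz 10.9
12.4 a -2.277 err [-0.8   0.19] Frad 2.1 Ftan_ccw -3.8 Fz 11.4
12.7 a -2.098 err [-0.86 -0.05] Frad 2.3 Ftan_ccw -4.1 Fz 11.6
12.9 a -1.92 err [-0.89 -0.26] Frad 1.7 Ftan_ccw -3.9 Fz 9.8
[ 551.31291779 -255.5222636   164.61051771] 45.53473342721375 -1.9365838246933191 13.15
clip [284.01 155.42] offs [-2.3 -1.1 -0.8 -0.7 -0.4 -2.3  0.1] med -0.77
```

View pics/top6.png

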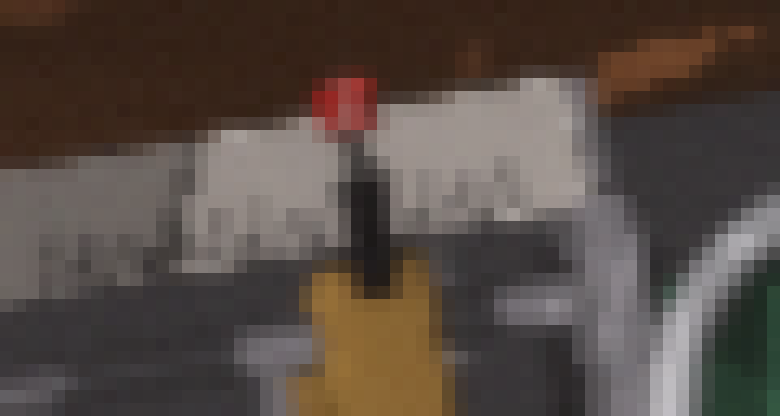

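```bash
python3 - <<'E'
from workcell import bot, viewer, monitor
from crank import *
from meas import *
f0=np.array([0,0,0.6])
arc(bot,monitor,f0,-1.92,-1.873,step=.1,v=20)
bot.dwell(.3);e=monitor.current_eef_pos();print(e,np.arctan2(*(e[:2]-AX)[::-1]),monitor.current_time(),monitor.current_force())
d=viewer.get_image("top");offset(d["image"],d,rows=(161,168))
# back off elastic wind-up before opening: aim at where the handle is
bot.set_gripper(0.6)
e=monitor.current_eef_pos();print(e,monitor.current_force())
bot.line_to([e[0],e[1],300],v=150)
bot.move_pose([440,40,400],[180,0,9.75])
d=viewer.get_image("top");cv2.imwrite("pics/top7f.png",d["image"][...,::-1])
offset(d["image"],d,rows=(161,168))
s=viewer.get_image("side");cv2.imwrite("pics/side7.png",cv2.resize(s["image"][180:250,240:340,::-1],None,fx=8,fy=8,interpolation=cv2.INTER_NEAREST))
print(monitor.current_time())
E
```

```text
13.5 a -1.873 err [-1.31 -0.17] Frad 2.0 Ftan_ccw -6.3 Fz 11.6
[ 552.90605069 -256.12052598  164.6245051 ] -1.8992200557706331 13.8083 [-6.00114379  0.06936679 12.13195143]
clip [284.   155.38] offs [-2.2 -1.  -0.5 -0.3 -0.3 -2.1  0.4] med -0.5
[ 553.92709889 -255.72117287  163.4204199 ] [-0.94096901  0.27686313  0.33691459]
clip [284.   155.39] offs [-1.1 -0.6 -0.3 -0.1 -0.3 -2.3  0.5] med -0.27
16.6833
```

View pics/side7.png

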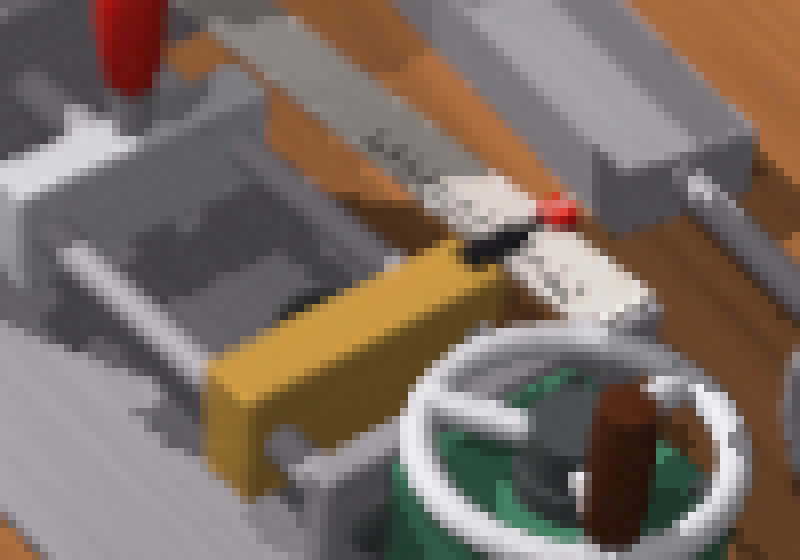

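View pics/top7f.png

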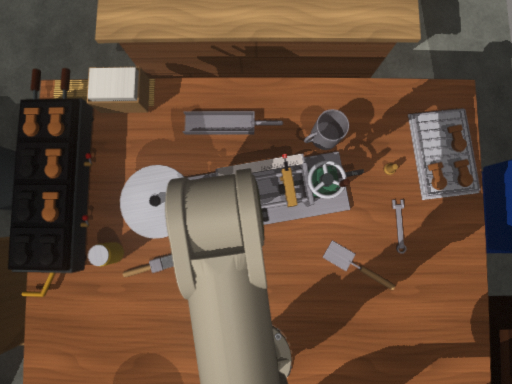

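```bash
python3 - <<'E'
from workcell import viewer
from meas import *
s=viewer.get_image("side");im=s["image"]
V=im.max(2).astype(float);R,G=im[...,0].astype(float),im[...,1].astype(float)
roi=np.zeros(V.shape,bool);roi[206:214,297:308]=1
for th in(70,90):
    w=np.where(roi,np.clip(th-V,0,None),0);ys,xs=np.nonzero(w);ww=w[ys,xs]
    p=np.array([(xs*ww).sum(),(ys*ww).sum()])/ww.sum();P=cast(s,p,120)[0,:2];print("ptr",p,P@X,P@Y)
roi[:]=0;roi[202:210,305:315]=1
red=np.where(roi,np.clip(R-G-40,0,120),0);ys,xs=np.nonzero(red);ww=red[ys,xs]
p=np.array([(xs*ww).sum(),(ys*ww).sum()])/ww.sum()
for z in(118,121,124):
    P=cast(s,p,z)[0,:2];print("clip",z,p,P@X,P@Y)
print(im[202:210,305:315].tolist())
E
```

```text
ptr [301.47969925 210.38496241] 587.3723618927934 -195.77887481445697
ptr [301.52123894 210.36371681] 587.5342323423524 -195.77790901127526
clip 118 [309.010133   205.40975301] 622.3852676403316 -190.01609019820083
clip 121 [309.010133   205.40975301] 619.7378094067194 -192.56738746805928
clip 124 [309.010133   205.40975301] 617.0903511731071 -195.11868473791785
[[[169, 109, 63], [174, 111, 64], [174, 112, 65], [174, 113, 68], [167, 123, 96], [134, 119, 119], [121, 117, 123], [121, 116, 122], [121, 117, 123], [89, 87, 90]], [[172, 119, 81], [171, 110, 64], [175, 113, 66], [174, 112, 64], [177, 118, 73], [157, 113, 86], [130, 117, 118], [120, 117, 123], [120, 116, 121], [88, 84, 88]], [[211, 188, 172], [181, 134, 103], [171, 110, 64], [189, 91, 55], [204, 69, 41], [182, 123, 104], [167, 146, 137], [132, 125, 127], [120, 116, 122], [89, 85, 89]], [[219, 207, 200], [222, 209, 203], [221, 124, 114], [220, 107, 97], [220, 111, 106], [217, 125, 117], [207, 101, 91], [159, 111, 97], [134, 125, 128], [90, 87, 91]], [[220, 209, 202], [216, 190, 184], [182, 98, 95], [212, 103, 96], [221, 83, 76], [232, 68, 63], [183, 43, 35], [154, 87, 58], [154, 123, 105], [100, 90, 88]], [[164, 154, 151], [122, 105, 102], [93, 48, 47], [160, 53, 49], [180, 35, 28], [159, 21, 16], [121, 18, 15], [115, 59, 35], [120, 82, 57], [96, 76, 63]], [[76, 71, 72], [68, 64, 64], [110, 103, 100], [171, 138, 133], [153, 93, 89], [120, 65, 61], [96, 42, 35], [101, 59, 35], [105, 68, 41], [104, 70, 44]], [[25, 24, 28], [178, 170, 164], [207, 197, 191], [215, 203, 196], [211, 195, 189], [208, 194, 188], [204, 191, 185], [144, 125, 112], [109, 75, 51], [105, 68, 40]]]
```

```bash
python3 - <<'E'
from workcell import bot, viewer, monitor
from meas import *
bot.move_pose([524,30.5,280],[180,0,9.75])
f0=monitor.current_force()
print(bot.line_to([524,30.5,150],v=120,until_force=12),monitor.current_eef_pos(),monitor.current_force()-f0,monitor.current_time())
im=viewer.get_image("side")["image"]
cv2.imwrite("pics/side8.png",cv2.resize(im[130:260,200:340,::-1],None,fx=4.5,fy=4.5,interpolation=cv2.INTER_CUBIC))
E
```

```text
False [524.52948337  30.59904518 150.85065579] [-0.0124744  -1.13559766 -0.37404477] 18.6083
```

View pics/side8.png

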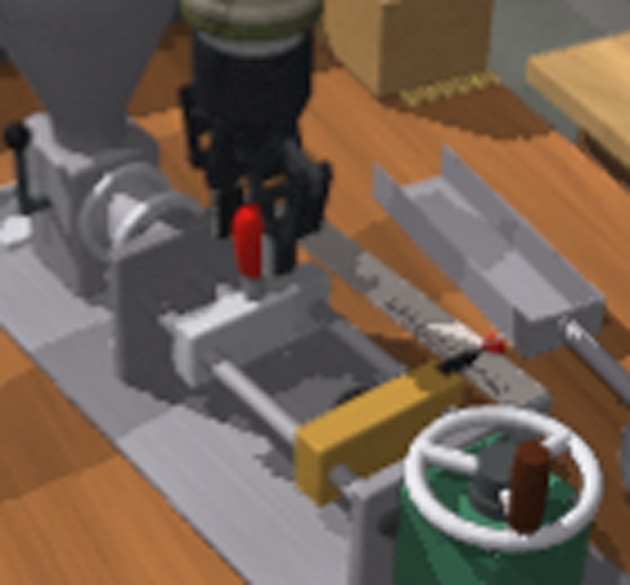

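The red knob (zoomed ~248,240) stands between the fingers. Next I close on it and draw it back.

```bash
python3 - <<'E'
from workcell import bot, viewer, monitor
from meas import *
f0=monitor.current_force()
bot.set_gripper(0.0)
p0=monitor.current_eef_pos();print("gap",monitor.current_finger_gap(),p0,monitor.current_force()-f0)
q=np.array([524,30.5,150.])
Y3=np.r_[Y,0];s=0
for s in(30,60,70):
    bot.line_to(q-Y3*s,v=50 if s<70 else 25)
    f=monitor.current_force()-f0;print(s,"Fy",round(f[:2]@Y,2),"Fx",round(f[:2]@X,2),"Fz",round(f[2],2),(monitor.current_eef_pos()[:2]-p0[:2])@Y)
np.save("q.npy",np.r_[q,s,f0])
print(monitor.current_time())
d=viewer.get_image("side");cv2.imwrite("pics/side9.png",cv2.resize(d["image"][130:260,200:340,::-1],None,fx=4.5,fy=4.5,interpolation=cv2.INTER_CUBIC))
E
```

```text
gap 0.28737633225685694 [524.29730854  30.5741979  150.64707436] [-2.58939356  1.02395729  5.67551296]
30 Fy 1.61 Fx -0.77 Fz 5.43 -29.89577691272521
60 Fy 1.73 Fx -0.11 Fz 5.34 -60.035461831463714
70 Fy 2.72 Fx -0.11 Fz 4.64 -69.5544748730483
21.0583
```

View pics/side9.png

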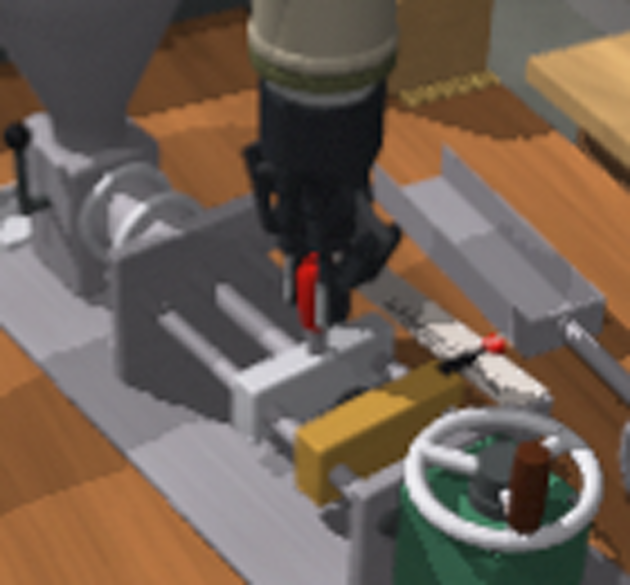

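```bash
python3 - <<'E'
from workcell import bot, viewer, monitor
from meas import *
a=np.load("q.npy");q,s,f0=a[:3],a[3],a[4:]
Y3=np.r_[Y,0];p0=np.array([524.3,30.57])
def fy(): return float((monitor.current_force()-f0)[:2]@Y)
def pos(): return float((monitor.current_eef_pos()[:2]-p0)@Y)
hit=bot.line_to(q-Y3*100,v=10,until_force=4.5)
print(hit,"Fy",fy(),"pos",pos(),monitor.current_time())
for _ in range(5):bot.dwell(.1);print(round(fy(),2),round(pos(),2))
E
```

```text
True Fy 2.2325779203440126 pos -93.2074760255629 23.2833
1.7 -93.18
1.29 -93.17
1.04 -93.19
1.32 -93.17
0.69 -93.16
```

```bash
python3 - <<'E'
from workcell import bot, viewer, monitor
from meas import *
a=np.load("q.npy");q,f0=a[:3],a[4:]
Y3=np.r_[Y,0];p0=np.array([524.3,30.57])
def fy():
    v=[]
    for _ in range(4): v.append((monitor.current_force()-f0)[:2]@Y);bot.dwell(.02)
    return float(np.mean(v))
def pos(): return float((monitor.current_eef_pos()[:2]-p0)@Y)
s=93.4
while s<100:
    bot.line_to(q-Y3*s,v=5);f=fy();print(round(s,2),"Fy",round(f,2),"pos",round(pos(),2),round(float(monitor.current_time()),2))
    if f>10.5:break
    s+=.4
np.save("s.npy",s)
E
```

```text
93.4 Fy 2.33 pos -93.19 24.12
93.8 Fy 3.61 pos -93.18 24.43
94.2 Fy 4.57 pos -93.21 24.75
94.6 Fy 5.16 pos -93.21 25.07
95.0 Fy 6.86 pos -93.19 25.38
95.4 Fy 7.55 pos -93.24 25.7
95.8 Fy 8.51 pos -93.31 26.02
96.2 Fy 9.58 pos -93.39 26.33
96.6 Fy 10.04 pos -93.47 26.65
97.0 Fy 11.01 pos -93.57 26.97
```

```bash
python3 - <<'E'
from workcell import bot, viewer, monitor
from meas import *
a=np.load("q.npy");q,f0=a[:3],a[4:];s=float(np.load("s.npy"))
Y3=np.r_[Y,0];p0=np.array([524.3,30.57])
def fy():
    v=[]
    for _ in range(5): v.append((monitor.current_force()-f0)[:2]@Y);bot.dwell(.02)
    return float(np.mean(v))
def pos(): return float((monitor.current_eef_pos()[:2]-p0)@Y)
while s<101:
    s+=.35
    bot.line_to(q-Y3*s,v=5);f=fy();print(round(s,2),"Fy",round(f,2),"pos",round(pos(),2),round(float(monitor.current_time()),2))
    if f>15.6:break
for _ in range(3):bot.dwell(.25);print("hold",round(fy(),2),round(pos(),2))
d=viewer.get_image("top");cv2.imwrite("pics/top10f.png",d["image"][...,::-1])
# ease off gently until the tool force is near 0
while s>90:
    s-=.6
    bot.line_to(q-Y3*s,v=8);f=fy();print(round(s,2),"Fy",round(f,2),"pos",round(pos(),2))
    if f<1.0:break
np.save("s.npy",s);print(monitor.current_time())
im=viewer.get_image("side")["image"];cv2.imwrite("pics/side10.png",cv2.resize(im[130:260,200:340,::-1],None,fx=4.5,fy=4.5,interpolation=cv2.INTER_CUBIC))
E
```

```text
97.35 Fy 11.71 pos -93.65 27.3
97.7 Fy 12.57 pos -93.72 27.63
98.05 Fy 12.86 pos -93.81 27.97
98.4 Fy 14.36 pos -93.89 28.3
98.75 Fy 14.48 pos -93.99 28.63
99.1 Fy 15.23 pos -94.06 28.97
99.45 Fy 16.4 pos -94.16 29.3
hold 15.87 -94.16
hold 15.73 -94.18
hold 16.09 -94.15
98.85 Fy 14.89 pos -94.14
98.25 Fy 13.15 pos -94.12
97.65 Fy 10.93 pos -94.1
97.05 Fy 9.96 pos -94.0
96.45 Fy 8.3 pos -93.9
95.85 Fy 7.36 pos -93.77
95.25 Fy 5.72 pos -93.65
94.65 Fy 4.69 pos -93.52
94.05 Fy 3.27 pos -93.39
93.45 Fy 2.38 pos -93.24
92.85 Fy 0.96 pos -93.09
34.0167
```

View pics/side10.png

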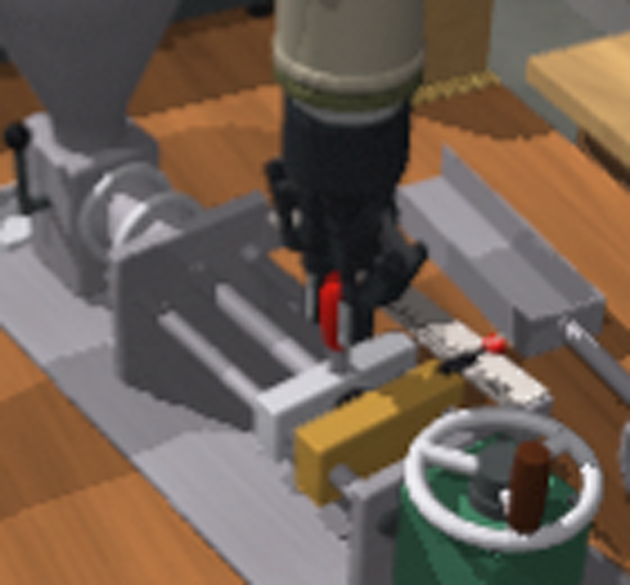

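```bash
python3 - <<'E'
from workcell import bot, viewer, monitor
from meas import *
bot.set_gripper(0.6)
e=monitor.current_eef_pos();print(e,monitor.current_force())
bot.line_to([e[0],e[1],300],v=120)
bot.move_pose([430,60,420],[180,0,9.75])
d=viewer.get_image("top");cv2.imwrite("pics/top11f.png",d["image"][...,::-1])
offset(d["image"],d,rows=(161,168))
cv2.imwrite("pics/top11.png",cv2.resize(d["image"][148:208,244:352,::-1],None,fx=7,fy=7,interpolation=cv2.INTER_NEAREST))
im=viewer.get_image("side")["image"];cv2.imwrite("pics/side11.png",cv2.resize(im[130:260,200:340,::-1],None,fx=5.5,fy=4.5,interpolation=cv2.INTER_CUBIC))
print(monitor.current_time())
E
```

```text
[539.46708848 -61.03248404 149.65864305] [-0.722579   -0.07442617  0.41752278]
clip [284.04 155.42] offs [-0.9 -0.5 -0.2 -0.1 -0.5 -2.1  0.6] med -0.45
36.7667
```

View pics/side11.png

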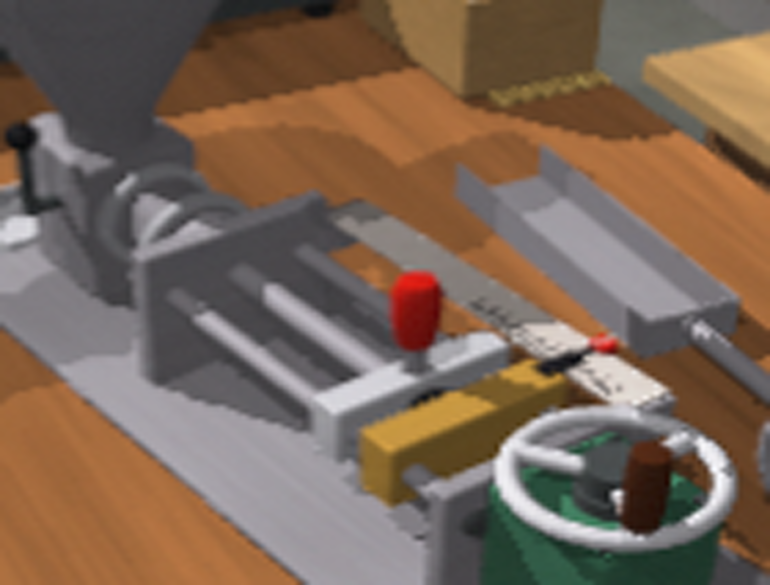

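View pics/top11.png

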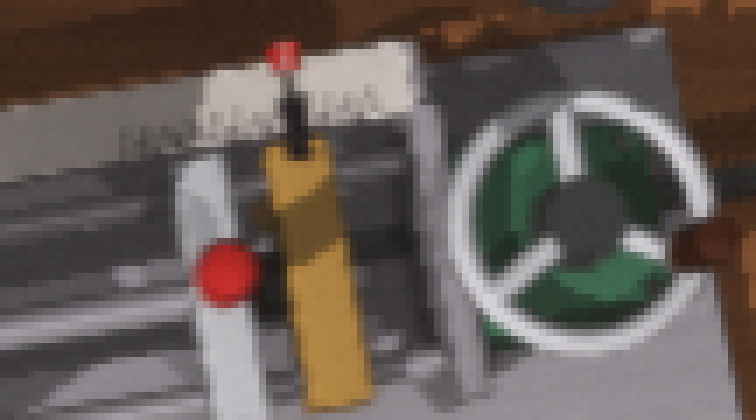

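```bash
python3 - <<'E'
from workcell import job, monitor
job.hand_in();print(monitor.current_time(),monitor.current_force())
E
```

```text
the job is handed in; nothing more can be done
the job is handed in; nothing more can be done
```

The portion stop is set at the red mark and proved, and the job was handed in about 37 s into the allowed 72 s. I only moved the stop through the crank, and no verdict was reported.

- **Setting:** I wound the stop from about +31.7 mm back to about −11 mm past the mark. I then brought it up counter-clockwise through the 5 mm of play. In the last top picture the pointer stands at about −0.4 mm; reckoning from the crank angle gave about 0 mm.
- **Proving:** I drew the crosshead onto the buffer and held it for about 1 s. The wrist read about 16 N, which is roughly 12 N on the buffer after the stated 4 N of drag. The highest wrist reading was 16.4 N. The pointer read −0.3 mm before the push and −0.45 mm after, which is within my measuring error.
- **Letting go:** I eased off to about 1 N at the tool before opening the gripper. In the pictures the crosshead rests against the buffer, the arm is clear, and the things visible near the machine look unmoved.

**Weaker checks:** The top-view pointer reading scatters by about ±1 mm between pixel rows, with one stray row at −2.1 mm. The side view looked aligned, but it could not confirm the reading to the millimetre because it depends strongly on the assumed height of the clip. I could not measure the buffer contact force after release; I inferred it from the drag and the gradual ease-off.

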